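# Stop-button check on the banding wheel

## Robot

A 7-joint arm with a two-finger parallel gripper is mounted at the origin on the work surface. World frame = base frame: x ahead of the robot, y to its left, z up, the work surface at z = 0. Lengths are in m, angles in rad, forces in N, time in s.
With the tool pointing down it reaches from about 0.4 to 0.85 m from the base axis. Payload 4.5 kg.
Tool frame: the origin (TCP) lies between the finger pads; the fingertips stand r.tip_reach ahead of it and the grasp point (between the pads) lies 11 mm behind it (r.tip_reach is the distance from the TCP to the fingertips, in m); z points along the fingers, y is the line along which they close (so a half turn about z gives the same grasp; the last joint's range is limited). The gripper opens to 88 mm and grips with 3 to 60 N. Pads are 18 mm wide; open, the fingers measure 123 mm over their backs; the gripper's body (75 mm by 187 mm) begins 45 mm behind the grasp point.
Start: joints at [1.216, 0.689, -0.195, 1.565, 0.157, 0.902, -0.215], TCP at [0.237, -0.578, 0.247] pointing down, gripper open.
Joint ranges: [-3.01, 3.01], [-0.46, 2.08], [-1.47, 1.51], [0.13, 2.56], [-1, 4.14], [0.04, 2.09], [-2.66, 2.66]. Speed limits (rad/s): [2.57, 2.57, 3.14, 3.14, 3.14, 3.14, 3.14].

## Interface

Orientations are given as a unit quaternion [x, y, z, w].
In Python, from plant import r, vision, workorder gives the robot as it stands.
- The arm moves only by the tool drive_tool, never from a script. Its argument "targets" is a list of rows, each an object of numbers: "tx", "ty", "tz": the shift along the world's x, y, z in units of 0.03 m (1.0 is 0.03 m); "wx", "wy", "wz": the turn, a rotation vector about the world's x, y, z in units of 60 degrees (1.0 is 60 degrees); "claw": the opening, from -1 (shut) to 1 (fully open). A call has exactly 8 rows; each row shifts and turns the commanded pose from where the row before left it; what a row does not reach is not made up. A row lasts 1/10 s, in which the tool goes at most 50 mm and 8.59 degrees, less where a joint would pass 70% of its speed; a pose out of reach is approached as far as the arm can. A call with a number of a shift or a turn outside -1 to 1 is refused whole. A call with a gripper value outside its range is refused whole. The fingers move at their own pace and stop on an object; "force" is the grip in N (left out, the last holds). Time passes only in rows, so rows that do not move let the fingers close, or fill a call up. It gives the time, the measured TCP pose, the force, the opening and the grip force at its end, in the units of the state.
- r.get_state(): the state, without advancing time (a new reading comes with each control period).
- vision.snapshot(name): name is "scene" or "top" or "wrist"; returns a dict with "image" (400x640x3 uint8, blue, green, red), "range_z" (400x640 float32, m along the optical axis (not along the pixel's ray), 0 where there is no reading), "K" (3x3 intrinsics, pixels), "cam_to_world" (4x4, takes a point from camera to world coordinates). Camera axes: x right, y up, looking along -z (the intrinsics and any distortion apply to the point x, -y, -z); pixel columns grow to the right and rows downward; lengths in m; the calibration is good to about 2 mm. A picture is of the moment at which its call begins.
- workorder.finish_job(): hands the job in; it is judged then, once.
The state is a dict: "clock": time; "q": joint angles; "qd": joint speeds; "joint_torque": joint torques, N m; "tool_pos": TCP position; "eef_rot": TCP orientation; "contact_force": force on the tool from outside, world axes, zero at the start; "moment": the same for the moment, N m; "opening": opening from 0.0 (shut) to 1.0 (fully open); "finger_force": force on a finger pad.
Only numpy, scipy, OpenCV 4.12 (cv2) and the standard library are available. Lean on these libraries where they do the work, as an engineer would, in place of code of your own. Each camera call takes 0.05 s, during which the arm holds its last target. There are 200 camera calls.

## Task

Check the stop of the motorised banding wheel with your fingertips: press the mushroom stop button all the way in so that it latches, then push the raised bar on its head round clockwise (seen from above), without pinching the bar, until the button pops back out. Then press the round reset button on the button box fully in, and let everything go so that all the buttons stand out again. Do not press the square button, and leave the bottles, jars, bowl, palette knife and carton where they are.

Things in the scene. Friction and masses are not known exactly. Their poses are not given: they have to be found in the camera images.
- stop_box: fixed dark grey box 110 x 110 x 60 high that carries the mushroom stop button on the middle of its top; origin at the centre of its underside, z up. Its place, and which of the two boxes is on the left, vary.
- stop_top (a point): centre of the top face of the raised bar on the mushroom head, on the button's vertical axis, 112 above the table when the button is out. It moves and turns with the head: x runs along the bar, z up. The bar is 56 long (x), 12 thick (y) and stands 20 above the flat top of the head; the head is a grey disc 60 in diameter and 14 thick, its underside 18 above the box when out.
- stop (a joint): how far the mushroom button is pressed in, m: 0 out, 0.008 fully in. The push-back is about 9 N at the start and falls as it goes in; past about 5 mm it snaps in by itself and latches at 0.008, held there with some 5 N. Only twisting lets it out.
- twist (a joint): turn of the head, rad, positive clockwise seen from above: 0 at rest, stop at 0.9. A spring (about 0.1 N m) turns it back to 0. With the button latched, turning takes about 0.15 N m (some 7 N near an end of the bar); past about 0.55 rad the button pops out by itself (8 mm higher), and the head turns back to 0 when let go.
- panel: fixed dark grey button box 90 (x) x 140 (y) x 50 high with two grey push buttons on its top, round one at y = +35, square one at y = -35 in its frame; origin at the centre of its underside, z up.
- reset_top (a point): centre of the top of the round reset button (28 diameter, in a round black collar), 72 above the table when out, top 10 above its collar.
- reset (a joint): how far the round button is pressed, m: 0 out, 0.006 fully in (about 5 N); springs back by itself.
- feed_top (a point): centre of the top of the square button (28 x 28, in a square black collar), 72 above the table; not to be pressed.
- feed (a joint): how far the square button is pressed, m: 0 out, 0.006 fully in.
- jar: small screw-cap glass jar, 40 dia x 50 high, standing between the two boxes; origin at the centre of its underside. Loose; to be left alone.
- dropper: amber glass bottle, 44 dia x 110 high, at the left; origin at the centre of its underside. Loose; to be left alone.
- solvent: white plastic bottle, 72 dia x 190 high, at the right; origin at the centre of its underside. Loose; to be left alone.
- bowl: white porcelain bowl, 110 dia x 50 high, at the right; origin at the centre of its underside. Loose; to be left alone.
- pigment: glass jar with label, 48 dia x 60 high, at the left; origin at the centre of its underside. Loose; to be left alone.
- knife: palette knife, 190 long, lying crosswise farther back; origin at the middle of its underside. Loose; to be left alone.
- filler: cardboard carton 50 x 80 x 25, lying farther back; origin at the centre of its underside. Loose; to be left alone.

How it is judged:
By the outcome, as a careful person would: the job done as asked, in the order asked, and still so for the second after the job is handed in, with the robot touching nothing.
It also fails if it takes over 56 s, if anything falls off the work surface, if the arm or the gripper's body presses on something with over 40 N, if the wrist force passes 120 N, or if a joint passes its speed limit or range.

## Working session

There is one attempt and no reset: what is moved stays moved. The work goes in short steps, Python scripts to look and compute and a tool call to move; the robot and the scene stay as the last step left them, time stands still between calls to the robot, and variables do not carry over. Pictures are saved under pics/ and viewed, at most 10 in all, crops included, and the job is handed in when it is done.

Besides the shell and the picture viewer there is one more tool, called after "Request:" as a command line: name --argument value ..., lists and objects as JSON in quotes. drive_tool: Moves the arm, as the interface text tells. Its arguments: {"type":"object","properties":{"targets":{"type":"array","items":{"type":"object","properties":{"tx":{"type":"number"},"ty":{"type":"number"},"tz":{"type":"number"},"wx":{"type":"number"},"wy":{"type":"number"},"wz":{"type":"number"},"claw":{"type":"number"}}}},"force":{"type":"number"}},"required":["targets"]}

```bash
mkdir -p pics; ls; python3 - <<'E'
from plant import r, vision, workorder
import cv2,numpy as np
s=r.get_state(); print({k:np.round(v,3).tolist() for k,v in s.items()}, r.tip_reach)
for n in("top","scene"):
    d=vision.snapshot(n); cv2.imwrite(f"pics/{n}0.png",d["image"]); np.savez(f"pics/{n}0.npz",**d)
    print(n,d["K"].round(1).tolist(),d["cam_to_world"].round(3).tolist())
E
```

```text
pics
{'clock': 0.0, 'q': [1.216, 0.69, -0.195, 1.566, 0.157, 0.903, -0.215], 'qd': [-0.0, 0.0, 0.001, 0.001, 0.001, 0.002, 0.0], 'joint_torque': [-0.0, -52.755, -1.267, -15.342, -0.053, 0.007, 0.0], 'tool_pos': [0.237, -0.578, 0.246], 'eef_rot': [0.981, 0.193, -0.0, -0.001], 'contact_force': [0.468, -0.251, 0.284], 'moment': [-0.035, -0.033, -0.07], 'finger_force': 0.0, 'opening': 1.002} 0.008
top [[409.7, 0.0, 312.6], [0.0, 409.7, 203.1], [0.0, 0.0, 1.0]] [[-0.023, 0.987, -0.159, 0.363], [-1.0, -0.02, 0.019, -0.005], [0.015, 0.159, 0.987, 1.241], [0.0, 0.0, 0.0, 1.0]]
scene [[404.4, 0.0, 315.1], [0.0, 404.4, 196.5], [0.0, 0.0, 1.0]] [[0.716, -0.442, 0.54, 1.135], [0.698, 0.436, -0.568, -0.621], [0.015, 0.783, 0.621, 0.761], [0.0, 0.0, 0.0, 1.0]]
```

View pics/top0.png

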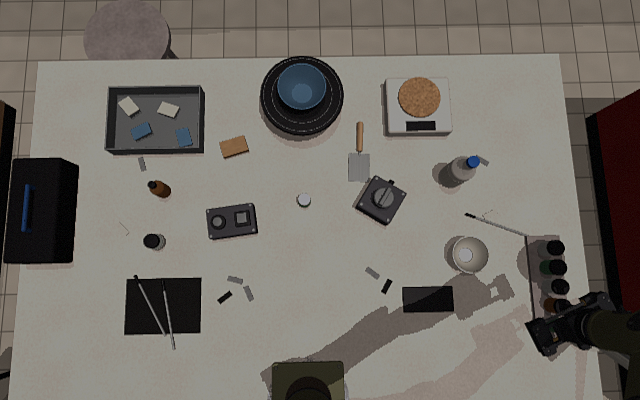

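View pics/scene0.png

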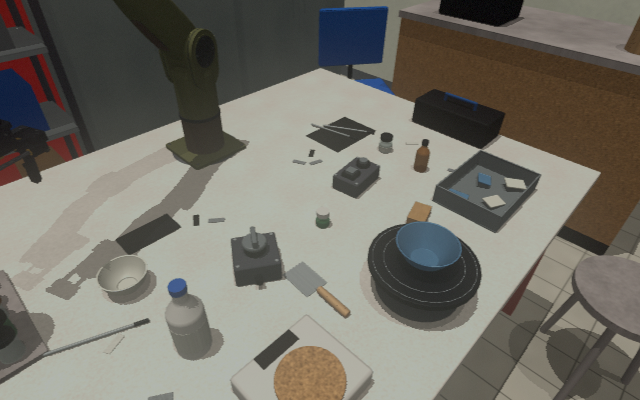

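The top view shows the stop box at about (381,200), with the head and bar at (384,197). The button box is at (232,221), with the round button at (217,222) on the left and the square one at (242,217). The jar is at (304,200). Next I'll measure heights from the range images.

```bash
cat > h.py <<'E'
import numpy as np,cv2
def cloud(d):
    z=d["range_z"].astype(float);K=d["K"];v,u=np.mgrid[:z.shape[0],:z.shape[1]]
    P=np.stack([(u-K[0,2])/K[0,0]*z,-(v-K[1,2])/K[1,1]*z,-z],-1)
    T=d["cam_to_world"];W=P@T[:3,:3].T+T[:3,3];W[z==0]=np.nan;return W
def rect(p): return cv2.minAreaRect((p[:,:2]*1000).astype(np.float32))
E
python3 - <<'E'
from h import *
for n in("top","scene"):
    W=cloud(np.load(f"pics/{n}0.npz")).reshape(-1,3)
    def sel(c,rad,lo,hi):
        m=(np.hypot(W[:,0]-c[0],W[:,1]-c[1])<rad)&(W[:,2]>lo)&(W[:,2]<hi);return W[m]
    im=cloud(np.load("pics/top0.npz"))
    s=im[197,384];p=im[221,232]; print(n,s,p)
    for nm,a in (("stopbox",(s,.1,.052,.066)),("head",(s,.08,.084,.1)),("bar",(s,.08,.104,.12)),
                 ("panel",(p,.1,.044,.056)),("pbtn",(p,.1,.066,.08))):
        q=sel(*a)
        if len(q)>3: print(nm,len(q),q.mean(0).round(4),rect(q))
        if nm=="pbtn":
            _,l,c=cv2.kmeans(q[:,:2].astype(np.float32),2,None,(3,30,1e-5),5,2)
            print(c.round(4),np.bincount(l[:,0]),[rect(q[l[:,0]==i]) for i in(0,1)])
E
```

```text
top [ 0.55865613 -0.22720172  0.11169317] [0.50736237 0.20860175 0.05013818]
stopbox 1021 [ 0.558  -0.2272  0.0594] ((561.1825561523438, -230.00244140625), (109.79605865478516, 110.59957885742188), 57.12654113769531)
head 247 [ 0.5603 -0.2284  0.0914] ((561.0621337890625, -229.1099090576172), (56.79839324951172, 56.57915496826172), 87.98302459716797)
bar 83 [ 0.5607 -0.2294  0.111 ] ((561.5274658203125, -229.85446166992188), (11.743648529052734, 54.87097930908203), 58.00865936279297)
panel 1003 [0.5074 0.2138 0.0489] ((508.7486572265625, 213.51754760742188), (89.80830383300781, 139.84402465820312), 7.651658535003662)
pbtn 172 [0.5095 0.2073 0.0707] ((511.39019775390625, 212.5084686279297), (38.241825103759766, 94.7365951538086), 1.3093923330307007)
[[0.5045 0.248 ]
 [0.5129 0.1793]] [ 70 102] [((504.5706787109375, 247.76914978027344), (23.523767471313477, 26.260812759399414), 84.06324005126953), ((512.2266235351562, 179.47706604003906), (39.56903839111328, 30.43201446533203), 11.681482315063477)]
scene [ 0.55865613 -0.22720172  0.11169317] [0.50736237 0.20860175 0.05013818]
stopbox 1
[... 213 characters left out ...]
6.09717559814453, 55.7241325378418), 51.77103805541992)
bar 98 [ 0.5706 -0.2306  0.1112] ((567.32666015625, -228.54042053222656), (11.966561317443848, 56.154273986816406), 57.14381790161133)
panel 534 [0.5249 0.2052 0.05  ] ((515.3297729492188, 214.13255310058594), (91.73902130126953, 143.54283142089844), 7.2635817527771)
pbtn 109 [0.518  0.2063 0.0713] ((515.7739868164062, 214.2349853515625), (27.818689346313477, 98.31885528564453), 8.580649375915527)
[[0.5218 0.1791]
 [0.5122 0.2479]] [66 43] [((520.7891235351562, 180.95458984375), (27.811491012573242, 31.01756477355957), 8.620848655700684), ((512.0810546875, 248.73487854003906), (22.34811782836914, 26.099361419677734), 38.02115249633789)]
```

Request:
drive_tool --targets '[{"tx":0.67,"ty":0.73,"wz":0.0375,"claw":-1},{"tx":0.67,"ty":0.73,"wz":0.0375,"claw":-1},{"tx":0.67,"ty":0.73,"wz":0.0375,"claw":-1},{"tx":0.67,"ty":0.73,"wz":0.0375,"claw":-1},{"tx":0.67,"ty":0.73,"wz":0.0375,"claw":-1},{"tx":0.67,"ty":0.73,"wz":0.0375,"claw":-1},{"tx":0.67,"ty":0.73,"wz":0.0375,"claw":-1},{"tx":0.67,"ty":0.73,"wz":0.0375,"claw":-1}]' --force 30

```text
validation failed for argument at $.ta...
```

Request:
drive_tool --targets '[{"tx":0.5,"ty":0.73,"wz":0.0375,"claw":-1},{"tx":0.5,"ty":0.73,"wz":0.0375,"claw":-1},{"tx":0.5,"ty":0.73,"wz":0.0375,"claw":-1},{"tx":0.5,"ty":0.73,"wz":0.0375,"claw":-1},{"tx":0.5,"ty":0.73,"wz":0.0375,"claw":-1},{"tx":0.5,"ty":0.73,"wz":0.0375,"claw":-1},{"tx":0.5,"ty":0.73,"wz":0.0375,"claw":-1},{"claw":-1}]'

```text
validation failed for argument at $.ta...
```

```bash
python3 - <<'E'
from plant import r, vision
from h import *
s=r.get_state(); print(s["clock"],s["tool_pos"],s["eef_rot"],s["opening"])
d=vision.snapshot("wrist"); cv2.imwrite("pics/w1.png",d["image"]); W=cloud(d).reshape(-1,3); np.savez("pics/w1.npz",**d)
print(d["cam_to_world"].round(3).tolist())
for lo,hi,c in((.052,.066,"box"),(.084,.1,"head"),(.104,.12,"bar")):
    q=W[(W[:,2]>lo)&(W[:,2]<hi)&(np.hypot(W[:,0]-.564,W[:,1]+.229)<.09)]
    if len(q)>5: print(c,len(q),q.mean(0).round(4),rect(q))
E
```

```text
0.1 [ 0.23665477 -0.57785469  0.24599261] [ 9.81155306e-01  1.93218940e-01 -2.32351202e-04 -8.07429677e-04] 1.0025623687461247
[[0.379, 0.884, 0.273, 0.305], [-0.925, 0.363, 0.109, -0.549], [-0.002, -0.294, 0.956, 0.383], [0.0, 0.0, 0.0, 1.0]]
```

View pics/w1.png

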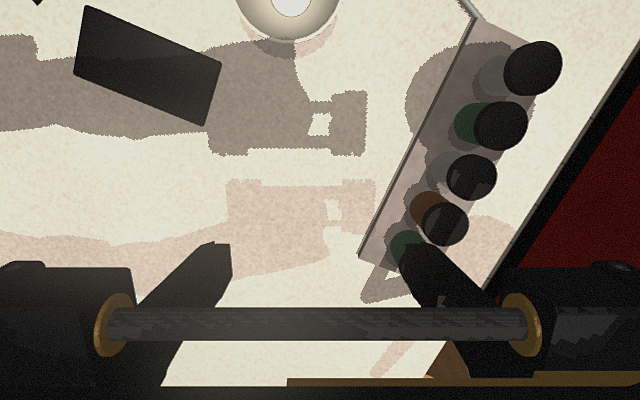

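The wrist picture shows the start pose, because both moves were refused and the arm has not moved. I'll resend them with every field filled in.

Request:
drive_tool --targets '[{"tx":0.67,"ty":0.73,"tz":0,"wx":0,"wy":0,"wz":0.04,"claw":-1},{"tx":0.67,"ty":0.73,"tz":0,"wx":0,"wy":0,"wz":0.04,"claw":-1},{"tx":0.67,"ty":0.73,"tz":0,"wx":0,"wy":0,"wz":0.04,"claw":-1},{"tx":0.67,"ty":0.73,"tz":0,"wx":0,"wy":0,"wz":0.04,"claw":-1},{"tx":0.67,"ty":0.73,"tz":0,"wx":0,"wy":0,"wz":0.04,"claw":-1},{"tx":0.67,"ty":0.73,"tz":0,"wx":0,"wy":0,"wz":0.04,"claw":-1},{"tx":0.67,"ty":0.73,"tz":0,"wx":0,"wy":0,"wz":0.04,"claw":-1},{"tx":0.67,"ty":0.73,"tz":0,"wx":0,"wy":0,"wz":0.04,"claw":-1}]' --force 30

```text
clock: 0.95
tool_pos: [0.3983, -0.4021, 0.2465]
eef_rot: [0.935, 0.355, -0.0, -0.0]
contact_force: [-0.1, 0.2, 0.3]
opening: 0.297
finger_force: 0.0
```

Request:
drive_tool --targets '[{"tx":0.68,"ty":0.72,"tz":0,"wx":0,"wy":0,"wz":0.04,"claw":-1},{"tx":0.68,"ty":0.72,"tz":0,"wx":0,"wy":0,"wz":0.04,"claw":-1},{"tx":0.68,"ty":0.72,"tz":0,"wx":0,"wy":0,"wz":0.04,"claw":-1},{"tx":0.68,"ty":0.72,"tz":0,"wx":0,"wy":0,"wz":0.04,"claw":-1},{"tx":0.68,"ty":0.72,"tz":0,"wx":0,"wy":0,"wz":0.04,"claw":-1},{"tx":0.68,"ty":0.72,"tz":0,"wx":0,"wy":0,"wz":0.04,"claw":-1},{"tx":0.68,"ty":0.72,"tz":0,"wx":0,"wy":0,"wz":0.03,"claw":-1},{"tx":0.68,"ty":0.72,"tz":0,"wx":0,"wy":0,"wz":0,"claw":-1}]' --force 30

```text
clock: 1.75
tool_pos: [0.5614, -0.2294, 0.2464]
eef_rot: [0.876, 0.483, -0.0, -0.0]
contact_force: [0.2, -0.4, -0.5]
opening: 0.005
finger_force: 0.0
```

```bash
cat > look.py <<'E'
from plant import r, vision
from h import *
import sys
s=r.get_state(); print(s["clock"],s["tool_pos"].round(4),s["eef_rot"].round(3),s["opening"],np.linalg.norm(s["qd"]).round(3))
d=vision.snapshot("wrist"); cv2.imwrite(sys.argv[1],d["image"]); W=cloud(d).reshape(-1,3)
for lo,hi,c in((.05,.066,"box"),(.078,.097,"head"),(.099,.12,"bar")):
    q=W[(W[:,2]>lo)&(W[:,2]<hi)&(np.hypot(W[:,0]-.564,W[:,1]+.229)<.085)]
    if len(q)>5: print(c,len(q),q.mean(0).round(4),np.median(q[:,2]),rect(q))
E
python3 look.py pics/w2.png
```

```text
1.75 [ 0.5614 -0.2294  0.2464] [ 0.876  0.483 -0.    -0.   ] 0.004989420216876577 0.751
box 7601 [ 0.5661 -0.2227  0.0592] 0.05930644582699551 ((562.530517578125, -228.60467529296875), (108.43107604980469, 110.3727035522461), 57.6635627746582)
head 1981 [ 0.5645 -0.2253  0.091 ] 0.09123256723599515 ((562.00732421875, -228.30482482910156), (58.46769332885742, 57.67367172241211), 43.84314727783203)
bar 911 [ 0.563  -0.2277  0.11  ] 0.11092234527650496 ((562.424072265625, -228.45005798339844), (11.286291122436523, 54.728363037109375), 57.64598846435547)
```

View pics/w2.png

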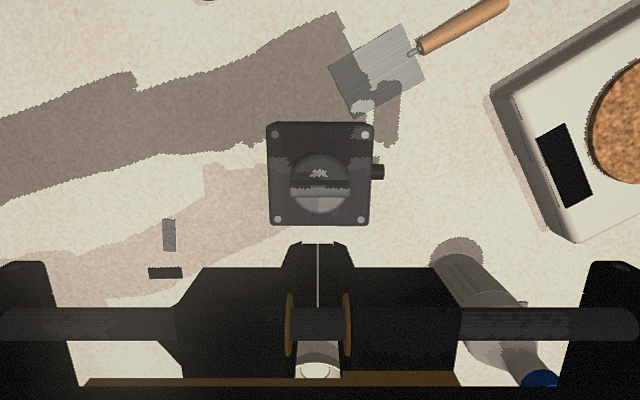

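The view shows the bar level at about (320,184), parallel to the finger line. The solvent bottle is at the lower right, around (490,320). I'll check its clearance to the 187 mm wide gripper body.

```bash
python3 - <<'E'
from h import *
for n in("top","scene"):
    W=cloud(np.load(f"pics/{n}0.npz")).reshape(-1,3)
    q=W[(W[:,2]>.1)&(W[:,2]<.21)&(np.abs(W[:,0]-.62)<.12)&(W[:,1]<-.34)&(W[:,1]>-.56)]
    for lo in(.1,.13,.16,.18):
        p=q[(q[:,2]>lo)&(q[:,2]<lo+.02)]; print(n,lo,len(p),p[:,:2].min(0).round(3),p[:,:2].max(0).round(3))
E
```

```text
top 0.1 108 [ 0.601 -0.488] [ 0.672 -0.419]
top 0.13 182 [ 0.607 -0.479] [ 0.662 -0.424]
top 0.16 27 [ 0.621 -0.459] [ 0.644 -0.439]
top 0.18 131 [ 0.621 -0.471] [ 0.652 -0.439]
scene 0.1 310 [ 0.613 -0.489] [ 0.678 -0.419]
scene 0.13 422 [ 0.622 -0.482] [ 0.671 -0.426]
scene 0.16 109 [ 0.639 -0.47 ] [ 0.66  -0.441]
scene 0.18 276 [ 0.626 -0.47 ] [ 0.659 -0.439]
```

Request:
drive_tool --targets '[{"tx":0.07,"ty":0.03,"tz":-0.6,"wx":0,"wy":0,"wz":0,"claw":-1},{"tx":0,"ty":0,"tz":-0.7,"wx":0,"wy":0,"wz":0,"claw":-1},{"tx":0,"ty":0,"tz":-0.7,"wx":0,"wy":0,"wz":0,"claw":-1},{"tx":0,"ty":0,"tz":-0.7,"wx":0,"wy":0,"wz":0,"claw":-1},{"tx":0,"ty":0,"tz":-0.6,"wx":0,"wy":0,"wz":0,"claw":-1},{"tx":0,"ty":0,"tz":-0.4,"wx":0,"wy":0,"wz":0,"claw":-1},{"tx":0,"ty":0,"tz":-0.2,"wx":0,"wy":0,"wz":0,"claw":-1},{"tx":0,"ty":0,"tz":0,"wx":0,"wy":0,"wz":0,"claw":-1}]'

```text
clock: 2.6
tool_pos: [0.5627, -0.2294, 0.1292]
eef_rot: [0.876, 0.482, -0.0, -0.0]
contact_force: [1.1, -1.0, 0.5]
opening: 0.007
finger_force: 0.0
```

Request:
drive_tool --targets '[{"tx":0,"ty":0.02,"tz":-0.1,"wx":0,"wy":0,"wz":0,"claw":-1},{"tx":0,"ty":0,"tz":-0.1,"wx":0,"wy":0,"wz":0,"claw":-1},{"tx":0,"ty":0,"tz":-0.1,"wx":0,"wy":0,"wz":0,"claw":-1},{"tx":0,"ty":0,"tz":-0.1,"wx":0,"wy":0,"wz":0,"claw":-1},{"tx":0,"ty":0,"tz":-0.1,"wx":0,"wy":0,"wz":0,"claw":-1},{"tx":0,"ty":0,"tz":-0.1,"wx":0,"wy":0,"wz":0,"claw":-1},{"tx":0,"ty":0,"tz":-0.05,"wx":0,"wy":0,"wz":0,"claw":-1},{"tx":0,"ty":0,"tz":0,"wx":0,"wy":0,"wz":0,"claw":-1}]'

```text
clock: 3.4
tool_pos: [0.5638, -0.2296, 0.1123]
eef_rot: [0.876, 0.482, 0.0, 0.001]
contact_force: [-2.8, 1.9, 15.2]
opening: 0.004
finger_force: 7.7
```

Force is 15 N at full depth, which fits the button being fully in. Lifting off and moving beside the near end of the bar.

Request:
drive_tool --targets '[{"tx":0,"ty":0,"tz":0.3,"wx":0,"wy":0,"wz":0,"claw":-1},{"tx":0,"ty":0,"tz":0.5,"wx":0,"wy":0,"wz":0,"claw":-1},{"tx":0,"ty":0,"tz":0.2,"wx":0,"wy":0,"wz":0,"claw":-1},{"tx":-0.3,"ty":-0.03,"tz":0,"wx":0,"wy":0,"wz":0,"claw":-1},{"tx":-0.5,"ty":-0.04,"tz":0,"wx":0,"wy":0,"wz":0,"claw":-1},{"tx":-0.3,"ty":-0.03,"tz":0,"wx":0,"wy":0,"wz":0,"claw":-1},{"tx":0,"ty":0,"tz":0,"wx":0,"wy":0,"wz":0,"claw":-1},{"tx":0,"ty":0,"tz":0,"wx":0,"wy":0,"wz":0,"claw":-1}]'

```text
clock: 4.2
tool_pos: [0.5302, -0.2319, 0.1402]
eef_rot: [0.876, 0.482, 0.0, 0.0]
contact_force: [0.3, 1.1, 0.7]
opening: 0.006
finger_force: 0.0
```

```bash
python3 look.py pics/w3.png
```

```text
4.2 [ 0.5302 -0.2319  0.1402] [0.876 0.482 0.    0.   ] 0.005840165403730346 0.021
box 15512 [ 0.5669 -0.2193  0.0592] 0.059313610525123114 ((562.6150512695312, -228.60853576660156), (108.4187240600586, 110.32523345947266), 57.452579498291016)
head 4520 [ 0.5641 -0.2244  0.0837] 0.08327242272215817 ((561.5726318359375, -228.21124267578125), (58.64276123046875, 57.290382385253906), 47.94085693359375)
bar 1880 [ 0.5623 -0.228   0.1028] 0.10302581508236884 ((562.5238037109375, -228.68572998046875), (11.700685501098633, 55.75303649902344), 57.6326904296875)
```

The bar top is now at 0.103, 8 mm lower, so the button is latched. Descending beside the bar and closing in.

Request:
drive_tool --targets '[{"tx":0,"ty":0,"tz":-0.3,"wx":0,"wy":0,"wz":0,"claw":-1},{"tx":0,"ty":0,"tz":-0.35,"wx":0,"wy":0,"wz":0,"claw":-1},{"tx":0,"ty":0,"tz":-0.35,"wx":0,"wy":0,"wz":0,"claw":-1},{"tx":0,"ty":0,"tz":-0.17,"wx":0,"wy":0,"wz":0,"claw":-1},{"tx":0,"ty":0,"tz":0,"wx":0,"wy":0,"wz":0,"claw":-1},{"tx":0.045,"ty":0.07,"tz":0,"wx":0,"wy":0,"wz":0,"claw":-1},{"tx":0.045,"ty":0.07,"tz":0,"wx":0,"wy":0,"wz":0,"claw":-1},{"tx":0,"ty":0,"tz":0,"wx":0,"wy":0,"wz":0,"claw":-1}]'

```text
clock: 5.05
tool_pos: [0.5328, -0.2281, 0.1054]
eef_rot: [0.876, 0.482, -0.0, 0.0]
contact_force: [-0.4, -2.0, 0.3]
opening: 0.007
finger_force: 0.5
```

Request:
drive_tool --targets '[{"tx":0.003,"ty":0.052,"tz":0,"wx":0,"wy":0,"wz":-0.05,"claw":-1},{"tx":0.006,"ty":0.052,"tz":0,"wx":0,"wy":0,"wz":-0.05,"claw":-1},{"tx":0.009,"ty":0.052,"tz":0,"wx":0,"wy":0,"wz":-0.05,"claw":-1},{"tx":0.011,"ty":0.051,"tz":0,"wx":0,"wy":0,"wz":-0.05,"claw":-1},{"tx":0.014,"ty":0.05,"tz":0,"wx":0,"wy":0,"wz":-0.05,"claw":-1},{"tx":0.017,"ty":0.05,"tz":0,"wx":0,"wy":0,"wz":-0.05,"claw":-1},{"tx":0.019,"ty":0.049,"tz":0,"wx":0,"wy":0,"wz":-0.05,"claw":-1},{"tx":0.022,"ty":0.048,"tz":0,"wx":0,"wy":0,"wz":-0.05,"claw":-1}]'

```text
clock: 5.85
tool_pos: [0.5338, -0.2184, 0.1054]
eef_rot: [0.958, 0.287, -0.002, 0.001]
contact_force: [-3.8, -4.3, 1.0]
opening: 0.007
finger_force: 2.9
```

Request:
drive_tool --targets '[{"tx":0.024,"ty":0.046,"tz":0,"wx":0,"wy":0,"wz":-0.05,"claw":-1},{"tx":0.027,"ty":0.045,"tz":0,"wx":0,"wy":0,"wz":-0.05,"claw":-1},{"tx":0.029,"ty":0.044,"tz":0,"wx":0,"wy":0,"wz":-0.05,"claw":-1},{"tx":0.031,"ty":0.042,"tz":0,"wx":0,"wy":0,"wz":-0.05,"claw":-1},{"tx":0.033,"ty":0.04,"tz":0,"wx":0,"wy":0,"wz":-0.05,"claw":-1},{"tx":0.035,"ty":0.039,"tz":0,"wx":0,"wy":0,"wz":-0.05,"claw":-1},{"tx":0.037,"ty":0.037,"tz":0,"wx":0,"wy":0,"wz":-0.05,"claw":-1},{"tx":0,"ty":0,"tz":0,"wx":0,"wy":0,"wz":0,"claw":-1}]'

```text
clock: 6.65
tool_pos: [0.5405, -0.2069, 0.1051]
eef_rot: [0.994, 0.11, -0.002, -0.0]
contact_force: [-4.0, -2.0, 1.9]
opening: 0.005
finger_force: 1.8
```

```bash
python3 look.py pics/w4.png
```

```text
6.65 [ 0.5405 -0.2069  0.1051] [ 0.994  0.11  -0.002 -0.   ] 0.005257791231524035 0.043
box 17714 [ 0.5834 -0.2213  0.0592] 0.05933864492725491 ((562.542724609375, -228.84637451171875), (109.11481475830078, 109.77104187011719), 57.49529266357422)
head 5818 [ 0.5712 -0.226   0.091 ] 0.09126080312483803 ((564.740234375, -229.50967407226562), (58.651161193847656, 54.46307373046875), 71.02460479736328)
bar 5006 [ 0.5601 -0.2225  0.1101] 0.11093435558554403 ((558.3330078125, -223.12725830078125), (26.937490463256836, 68.8054428100586), 37.528255462646484)
```

View pics/w4.png

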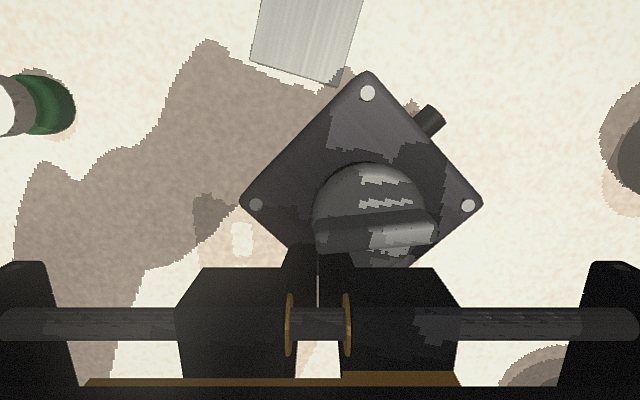

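The head top is at 0.091 and the bar has turned, so the button has popped out. Backing off gently, then rising.

Request:
drive_tool --targets '[{"tx":-0.1,"ty":-0.03,"tz":0,"wx":0,"wy":0,"wz":0,"claw":-1},{"tx":-0.15,"ty":-0.05,"tz":0,"wx":0,"wy":0,"wz":0,"claw":-1},{"tx":-0.2,"ty":-0.05,"tz":0,"wx":0,"wy":0,"wz":0,"claw":-1},{"tx":-0.3,"ty":-0.07,"tz":0,"wx":0,"wy":0,"wz":0,"claw":-1},{"tx":-0.4,"ty":-0.1,"tz":0,"wx":0,"wy":0,"wz":0,"claw":-1},{"tx":-0.4,"ty":-0.1,"tz":0,"wx":0,"wy":0,"wz":0,"claw":-1},{"tx":0,"ty":0,"tz":0.4,"wx":0,"wy":0,"wz":0,"claw":-1},{"tx":0,"ty":0,"tz":0.6,"wx":0,"wy":0,"wz":0,"claw":-1}]'

```text
clock: 7.5
tool_pos: [0.4948, -0.2188, 0.1354]
eef_rot: [0.994, 0.11, -0.001, -0.0]
contact_force: [0.4, 0.2, 0.0]
opening: -0.001
finger_force: 0.0
```

```bash
python3 look.py pics/w5.png
```

```text
7.5 [ 0.4948 -0.2188  0.1354] [ 0.994  0.11  -0.001 -0.   ] -0.0009930970971175732 0.548
box 19154 [ 0.5672 -0.2252  0.0593] 0.05933854803236718 ((562.10791015625, -229.11297607421875), (110.39877319335938, 110.3384017944336), 57.45481491088867)
head 6018 [ 0.5639 -0.2269  0.0911] 0.0912956845972114 ((561.6432495117188, -228.69589233398438), (59.26414108276367, 57.492156982421875), 52.64435577392578)
bar 2882 [ 0.5632 -0.2288  0.1105] 0.11105907236465848 ((562.173583984375, -229.18048095703125), (12.357911109924316, 56.10023498535156), 57.42194366455078)
```

Request:
drive_tool --targets '[{"tx":0,"ty":0.5,"tz":0.6,"wx":0,"wy":0,"wz":0,"claw":-1},{"tx":0.03,"ty":0.9,"tz":0.6,"wx":0,"wy":0,"wz":0,"claw":-1},{"tx":0.03,"ty":0.9,"tz":0.6,"wx":0,"wy":0,"wz":0,"claw":-1},{"tx":0.03,"ty":0.9,"tz":0,"wx":0,"wy":0,"wz":0,"claw":-1},{"tx":0.03,"ty":0.9,"tz":0,"wx":0,"wy":0,"wz":0,"claw":-1},{"tx":0.03,"ty":0.9,"tz":0,"wx":0,"wy":0,"wz":0,"claw":-1},{"tx":0.03,"ty":0.9,"tz":0,"wx":0,"wy":0,"wz":0,"claw":-1},{"tx":0.03,"ty":0.9,"tz":0,"wx":0,"wy":0,"wz":0,"claw":-1}]'

```text
clock: 8.35
tool_pos: [0.5025, -0.0134, 0.1898]
eef_rot: [0.994, 0.111, 0.001, -0.0]
contact_force: [-0.1, 0.3, -0.5]
opening: 0.005
finger_force: 0.0
```

Request:
drive_tool --targets '[{"tx":0.02,"ty":0.9,"tz":0,"wx":0,"wy":0,"wz":0,"claw":-1},{"tx":0.02,"ty":0.9,"tz":0,"wx":0,"wy":0,"wz":0,"claw":-1},{"tx":0.02,"ty":0.9,"tz":0,"wx":0,"wy":0,"wz":0,"claw":-1},{"tx":0.02,"ty":0.9,"tz":0,"wx":0,"wy":0,"wz":0,"claw":-1},{"tx":0.02,"ty":0.9,"tz":0,"wx":0,"wy":0,"wz":0,"claw":-1},{"tx":0.02,"ty":0.9,"tz":0,"wx":0,"wy":0,"wz":0,"claw":-1},{"tx":0.02,"ty":0.9,"tz":0,"wx":0,"wy":0,"wz":0,"claw":-1},{"tx":0.02,"ty":0.9,"tz":0,"wx":0,"wy":0,"wz":0,"claw":-1}]'

```text
clock: 9.15
tool_pos: [0.5071, 0.2028, 0.1898]
eef_rot: [0.994, 0.111, 0.001, -0.0]
contact_force: [-0.1, 0.0, -0.0]
opening: 0.005
finger_force: 0.0
```

Request:
drive_tool --targets '[{"tx":0,"ty":0.7,"tz":0,"wx":0,"wy":0,"wz":0,"claw":-1},{"tx":0,"ty":0.5,"tz":0,"wx":0,"wy":0,"wz":0,"claw":-1},{"tx":0,"ty":0.3,"tz":0,"wx":0,"wy":0,"wz":0,"claw":-1},{"tx":0,"ty":0,"tz":0,"wx":0,"wy":0,"wz":0,"claw":-1},{"tx":0,"ty":0,"tz":0,"wx":0,"wy":0,"wz":0,"claw":-1},{"tx":0,"ty":0,"tz":0,"wx":0,"wy":0,"wz":0,"claw":-1},{"tx":0,"ty":0,"tz":0,"wx":0,"wy":0,"wz":0,"claw":-1},{"tx":0,"ty":0,"tz":0,"wx":0,"wy":0,"wz":0,"claw":-1}]'

```text
clock: 9.95
tool_pos: [0.507, 0.2455, 0.1892]
eef_rot: [0.994, 0.11, -0.0, 0.0]
contact_force: [-0.6, 0.6, -0.0]
opening: 0.005
finger_force: 0.0
```

```bash
cat > look2.py <<'E'
from plant import r, vision
from h import *
import sys
s=r.get_state(); print(s["clock"],s["tool_pos"].round(4),s["eef_rot"].round(3),np.linalg.norm(s["qd"]).round(3))
d=vision.snapshot("wrist"); cv2.imwrite(sys.argv[1],d["image"]); W=cloud(d).reshape(-1,3)
for lo,hi,c,rad in((.044,.056,"panel",.1),(.068,.08,"btn",.09)):
    q=W[(W[:,2]>lo)&(W[:,2]<hi)&(np.hypot(W[:,0]-.508,W[:,1]-.2135)<rad)]
    print(c,len(q),rect(q))
    if c=="btn":
        for m in(q[:,1]>.2135,q[:,1]<.2135):
            if m.sum()>5:print(m.sum(),q[m].mean(0).round(4),rect(q[m]))
E
python3 look2.py pics/w6.png
```

```text
9.95 [0.507  0.2455 0.1892] [ 0.994  0.11  -0.     0.   ] 0.006
panel 9923 ((510.1443786621094, 215.69427490234375), (89.1231689453125, 139.39927673339844), 7.272613525390625)
btn 1855 ((510.0675048828125, 215.22845458984375), (27.97764015197754, 97.60208129882812), 7.067005634307861)
802 [0.5061 0.2502 0.0712] ((505.5195617675781, 250.25180053710938), (26.57889175415039, 27.147539138793945), 32.190948486328125)
1053 [0.5149 0.1814 0.0712] ((514.3367309570312, 180.79141235351562), (27.97764015197754, 28.20078468322754), 7.067005634307861)
```

View pics/w6.png

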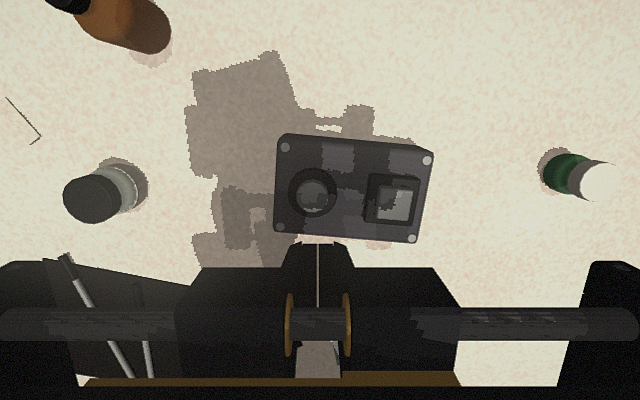

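The round button is at about (312,195) in the picture and (0.506, 0.250) in world coordinates. The square one is 70 mm to the right. Descending and pressing.

Request:
drive_tool --targets '[{"tx":-0.04,"ty":0.14,"tz":-0.4,"wx":0,"wy":0,"wz":0,"claw":-1},{"tx":0,"ty":0,"tz":-0.6,"wx":0,"wy":0,"wz":0,"claw":-1},{"tx":0,"ty":0,"tz":-0.7,"wx":0,"wy":0,"wz":0,"claw":-1},{"tx":0,"ty":0,"tz":-0.7,"wx":0,"wy":0,"wz":0,"claw":-1},{"tx":0,"ty":0,"tz":-0.6,"wx":0,"wy":0,"wz":0,"claw":-1},{"tx":0,"ty":0,"tz":-0.3,"wx":0,"wy":0,"wz":0,"claw":-1},{"tx":0,"ty":0,"tz":-0.1,"wx":0,"wy":0,"wz":0,"claw":-1},{"tx":0,"ty":0,"tz":0,"wx":0,"wy":0,"wz":0,"claw":-1}]'

```text
clock: 10.8
tool_pos: [0.5056, 0.2505, 0.0869]
eef_rot: [0.994, 0.11, -0.0, 0.0]
contact_force: [0.3, 0.5, 0.4]
opening: 0.003
finger_force: 0.0
```

Request:
drive_tool --targets '[{"tx":0,"ty":0,"tz":-0.1,"wx":0,"wy":0,"wz":0,"claw":-1},{"tx":0,"ty":0,"tz":-0.1,"wx":0,"wy":0,"wz":0,"claw":-1},{"tx":0,"ty":0,"tz":-0.1,"wx":0,"wy":0,"wz":0,"claw":-1},{"tx":0,"ty":0,"tz":-0.1,"wx":0,"wy":0,"wz":0,"claw":-1},{"tx":0,"ty":0,"tz":-0.05,"wx":0,"wy":0,"wz":0,"claw":-1},{"tx":0,"ty":0,"tz":-0.05,"wx":0,"wy":0,"wz":0,"claw":-1},{"tx":0,"ty":0,"tz":-0.05,"wx":0,"wy":0,"wz":0,"claw":-1},{"tx":0,"ty":0,"tz":0,"wx":0,"wy":0,"wz":0,"claw":-1}]'

```text
clock: 11.6
tool_pos: [0.5062, 0.2507, 0.074]
eef_rot: [0.994, 0.11, 0.001, -0.001]
contact_force: [-5.1, -1.6, 31.5]
opening: 0.01
finger_force: 15.4
```

Fully in, with a force of 31 N at hard stop. Releasing and rising clear.

Request:
drive_tool --targets '[{"tx":0,"ty":0,"tz":0.2,"wx":0,"wy":0,"wz":0,"claw":-1},{"tx":0,"ty":0,"tz":0.4,"wx":0,"wy":0,"wz":0,"claw":-1},{"tx":0,"ty":0,"tz":0.7,"wx":0,"wy":0,"wz":0,"claw":-1},{"tx":0,"ty":0,"tz":0.8,"wx":0,"wy":0,"wz":0,"claw":-1},{"tx":0,"ty":0,"tz":0.8,"wx":0,"wy":0,"wz":0,"claw":-1},{"tx":0,"ty":0,"tz":0.6,"wx":0,"wy":0,"wz":0,"claw":-1},{"tx":0,"ty":0,"tz":0.4,"wx":0,"wy":0,"wz":0,"claw":-1},{"tx":0,"ty":0,"tz":0,"wx":0,"wy":0,"wz":0,"claw":-1}]'

```text
clock: 12.4
tool_pos: [0.5064, 0.2508, 0.189]
eef_rot: [0.994, 0.11, 0.001, -0.0]
contact_force: [0.5, 0.0, -0.6]
opening: 0.004
finger_force: 0.0
```

```bash
python3 look2.py pics/w7.png; python3 - <<'E'
from plant import vision
from h import *
d=vision.snapshot("scene"); W=cloud(d).reshape(-1,3)
for lo,hi in((.084,.1),(.104,.12)):
    q=W[(W[:,2]>lo)&(W[:,2]<hi)&(np.hypot(W[:,0]-.567,W[:,1]+.229)<.08)]; print(np.median(q[:,2]),rect(q))
E
```

```text
12.4 [0.5064 0.2508 0.189 ] [ 0.994  0.11   0.001 -0.   ] 0.052
panel 9921 ((510.1710510253906, 215.438720703125), (89.17213439941406, 139.82810974121094), 7.358645439147949)
btn 1842 ((509.9554138183594, 214.95216369628906), (27.948570251464844, 97.26737213134766), 7.398281574249268)
790 [0.5061 0.2502 0.0712] ((505.5718994140625, 250.0339813232422), (26.85694122314453, 26.244659423828125), 13.50896167755127)
1052 [0.515  0.1814 0.0712] ((514.3995361328125, 180.73680114746094), (27.949460983276367, 28.259334564208984), 7.406484127044678)
0.0918446842830295 ((568.844482421875, -230.17190551757812), (55.86210250854492, 55.735267639160156), 50.13738250732422)
0.11179807497479355 ((566.7323608398438, -228.18716430664062), (12.007500648498535, 59.21924591064453), 57.1712760925293)
```

All the buttons stand out again.

```bash
python3 -c "
from plant import workorder
print(workorder.finish_job())"
```

```text
the job is handed in; nothing more can be done
None
```

The job is handed in: I pressed the stop until it latched and twisted it clockwise until it popped out, then pressed reset fully in; all the buttons stand out again, and the square button and loose items were left alone.

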